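# Fit the right knob to the hob's tap and hold it pressed in

### The job

The tap of the small gas hob has lost its knob: of the three loose black knobs choose the one that belongs there (its skirt just fits the round well about the steel spindle and its bore fits the spindle), turn it so that the flat in its bore meets the flat of the spindle, and push it fully home. Then keep pressing so that knob and spindle are held right down against the tap's spring, and finish like that, still holding the knob pressed in. Leave the other two knobs where they lie.

Things in the scene. Friction and masses are not known exactly. Their poses are not given: they have to be found in the camera images.
- knob_medium_grip (a point): Middle of 3 loose black knobs, 50 mm high, 50-100 g: round skirt 48 mm across, narrowing to 30 mm at 20 mm up; then a bar 14 mm thick, 42 long, tapered nose, pale line to the nose: pinch it, tips 20+ mm above the underside. Blind D-bore 15.6 mm below, 18 deep, flat 4.8 mm off axis, nose side. Point: on the axis, in the bar, 36 mm above the underside; x to the nose (robot's side, +-0.8 rad), z up
- knob_small_grip (a point): Smallest of 3 loose black knobs, 50 mm high, 50-100 g: round skirt 36 mm across, narrowing to 30 mm at 20 mm up; then a bar 14 mm thick, 42 long, tapered nose, pale line to the nose: pinch it, tips 20+ mm above the underside. Blind D-bore 10.8 mm below, 18 deep, flat 3.0 mm off axis, nose side. Point: on the axis, in the bar, 36 mm above the underside; x to the nose (robot's side, +-0.8 rad), z up
- knob_large_grip (a point): Largest of 3 loose black knobs, 50 mm high, 50-100 g: round skirt 62 mm across, narrowing to 30 mm at 20 mm up; then a bar 14 mm thick, 42 long, tapered nose, pale line to the nose: pinch it, tips 20+ mm above the underside. Blind D-bore 19.2 mm below, 18 deep, flat 6.2 mm off axis, nose side. Point: on the axis, in the bar, 36 mm above the underside; x to the nose (robot's side, +-0.8 rad), z up
- spindle_seat (a point): On the axis of the tap's upright steel spindle: top of its 22 mm collar, where the knob's underside rests when home. The D-shaft stands up 17 mm from here: 14 mm diameter, flat 4 mm off axis, top edge bevelled 2 mm. x points out of the flat (robot's side, a steel rib by the rim shows it), z up. Round well about it: 54 mm inside, rim 62 mm outside, level with this point when up, 10 mm deep
- spindle (a joint): How far the spindle is pressed down, m: 0 up (at the start), 0.008 fully in, at a stop. Its spring takes about 4 N to start and 10.5 N at the stop, and lifts it again when let go. It does not turn; the seat point sinks with it
- hob: Fixed steel one-ring gas hob, 190 x 300 mm, top 50 mm above the table; origin under its centre on the table, y along its length, z up. The tap is at its -y end (robot's right), about 97 mm from the centre; the burner's pan supports are 77 mm high and stand 100 mm or more from the spindle. The middle knob (skirt 48 mm) belongs to this tap; the small one's bore is too narrow, the large one's skirt too wide for the well
Not all that is in view belongs to the job. Leave any pink look-alike of the part that bears knob_medium_grip alone.

How it is judged:
By the outcome, as a careful person would: the job done as asked, in the order asked, and still so for the second after the job is handed in, while the arm keeps its last pose, push and grip.
It also fails if it takes over 42 s, if anything falls off the work surface, if the arm or the gripper's body presses on something with over 40 N, if the wrist force passes 120 N, or if a joint passes its speed limit or range.

### The arm

A 6-joint arm with a two-finger parallel gripper is mounted at the origin on the work surface; the furniture and walls round the work are solid. World frame = base frame: x ahead of the robot, y to its left, z up, the work surface at z = 0. Lengths are in m, angles in degrees, forces in N, time in s.
With the tool pointing down it reaches from about 0.275 to 0.975 m from the base axis. Payload 8.4 kg.
Tool frame: the origin (TCP) lies midway between the tips of the shut fingers; the grasp point (between the pads) lies 19 mm behind it (arm.grasp_offset is the distance from the TCP to the grasp point, in m); z points along the fingers, y is the line along which they close (so a half turn about z gives the same grasp; the last joint's range is limited). The gripper opens to 92 mm and grips with 3 to 60 N. Pads are 20 mm wide; open, the fingers measure 128 mm over their backs; the gripper's body (75 mm by 189 mm) begins 69 mm behind the grasp point.
Start: joints at [75.894, 20.225, 93.587, -0, 66.188, -0.138], TCP at [0.151, 0.607, 0.215] pointing down, gripper open.
Joint ranges: [-150.9, 150.9], [-52.94, 120.26], [3.33, 152.33], [-74.26, 254.26], [0, 154.13], [-172.89, 172.89]. Speed limits (degrees/s): [127.2, 127.2, 159.86, 180, 180, 180].

### API

Orientations are given as [roll, pitch, yaw] about the fixed x, y, z axes, in that order (R = Rz(yaw) Ry(pitch) Rx(roll)).
In Python, from workcell import arm, get_image, camera_params, ticket, spotter gives the robot as it stands.
- The arm moves only by the tool play_rows, never from a script. Its argument "moves" is a list that holds one entry, the list of rows, each a list of 7 numbers: the shift along the world's x, y, z in m, then the turn, a rotation vector about the world's x, y, z in degrees, then the opening in per cent of the stroke, from 0 (shut) to 100 (fully open). A call has 1 to 20 rows; each row shifts and turns the commanded pose from where the row before left it; what a row does not reach is not made up. A row lasts 1/10 s, in which the tool goes at most 50 mm and 8.59 degrees, less where a joint would pass 70% of its speed; a pose out of reach is approached as far as the arm can. A call is refused whole if a number of a shift passes 0.05 or a number of a turn 8.59, either way. A call with a gripper value outside its range is refused whole. The fingers move at their own pace and stop on an object; the grip force is fixed at half the most. Time passes only in rows, so rows that do not move let the fingers close. It gives the time, the measured TCP pose, the force, the opening and the grip force at its end, in the units of the state.
- arm.get_state(): the state, without advancing time (a new reading comes with each control period).
- get_image(name): name is "side" or "top"; returns the picture (384x512x3 uint8, red, green, blue); there is no depth.
- camera_params(name): a dict with "camera_matrix" (3x3 intrinsics, pixels), "R" (3x3) and "t" (3): a world point X has camera coordinates R X + t. Camera axes: x right, y down, z forward; pixel columns grow to the right and rows downward; lengths in m; the calibration is good to about 2 mm. A picture is of the moment at which its call begins. camera_params takes no time and is no camera call.
- ticket.finish_job(): hands the job in; it is judged then, once.
Trained networks look in the newest picture that a camera, given by its name, has taken for a name from the list of things; names that differ only in an ending like _2 or _b are one class to them, and where a whole thing is asked for, a point or a joint stands for the part that bears it (a point fixed in the world has none). Each returns a list of dicts, best first, with "confidence" (0 to 1); they miss things now and then, are a little off and sometimes report something else, mostly with a low value. They report only what shows in the picture. A call takes as long as a camera call. They do not tell look-alikes from the thing itself.
- spotter.silhouettes(camera, target): "region" (384x512 bool, what is visible of it).
- spotter.landmark_of(camera, target): "xyz" ([x, y, z] in m, in world coordinates, good to about 4 mm: a listed point, or the origin of a listed thing).
The state is a dict: "time": time; "joint_positions": joint angles; "dq": joint speeds; "tau": joint torques, N m; "eef_pos": TCP position; "tool_rot": TCP orientation; "wrist_force": force on the tool from outside, world axes, zero at the start; "moment": the same for the moment, N m; "finger_gap": finger opening in m; "grip_force": force on a finger pad.
Only numpy, scipy, OpenCV 4.12 (cv2) and the standard library are available. Lean on these libraries where they do the work, as an engineer would, in place of code of your own. Each camera call takes 0.05 s, during which the arm holds its last target. There are 200 camera calls.

## Working session

There is one attempt and no reset: what is moved stays moved. The work goes in short steps, Python scripts to look and compute and a tool call to move; the robot and the scene stay as the last step left them, time stands still between calls to the robot, and variables do not carry over. Pictures are saved under pics/ and viewed, at most 10 in all, crops included, and the job is handed in when it is done.

Besides the shell and the picture viewer there is one more tool, called after ">>>" as name(argument=value, ...), one argument or row to a line, values as JSON. play_rows: Moves the arm, as the interface text tells. Its arguments: {"type":"object","properties":{"moves":{"type":"array"}},"required":["moves"]}

```bash
mkdir -p pics; python3 - <<'E'
from workcell import arm,get_image,camera_params,spotter
import cv2,numpy as np
for c in("top","side"):
    im=get_image(c); cv2.imwrite(f"pics/{c}0.png",cv2.resize(im[:,:,::-1],(800,600),interpolation=cv2.INTER_CUBIC)); np.save(f"{c}0.npy",im)
    P=camera_params(c); K,R,t=map(np.array,(P["camera_matrix"],P["R"],P["t"]))
    print(c,"cam pos",-R.T@t, K[0,0])
    for n in("knob_medium_grip","knob_small_grip","knob_large_grip","spindle_seat","hob"):
        for d in spotter.landmark_of(c,n):
            x=np.array(d["xyz"]);p=K@(R@x+t);print(n,np.round(x,4),round(d["confidence"],2),np.round(p[:2]/p[2]))
print(arm.get_state())
E
```

```text
top cam pos [ 0.2651973  -0.02980469  1.31339077] 442.8629906015003
knob_medium_grip [ 0.4901 -0.2732  0.0368] 0.56 [335. 191.]
knob_medium_grip [ 0.5723 -0.3239  0.036 ] 0.45 [350. 164.]
knob_small_grip [ 0.4203 -0.219   0.0369] 0.54 [317. 215.]
knob_large_grip [ 0.481  -0.0414  0.0378] 0.92 [256. 196.]
knob_large_grip [ 0.4232 -0.2217  0.0371] 0.31 [318. 214.]
spindle_seat [0.4844 0.1773 0.0653] 0.37 [179. 195.]
hob [0.4677 0.2731 0.0019] 0.77 [151. 205.]
side cam pos [ 0.2665586  -0.62233033  0.63309114] 359.9642946147541
knob_medium_grip [ 0.5719 -0.3246  0.0365] 0.67 [344. 285.]
knob_medium_grip [ 0.4956 -0.2743  0.0333] 0.6 [296. 278.]
knob_small_grip [ 0.4192 -0.2147  0.0385] 0.76 [249. 265.]
knob_small_grip [0.4819 0.1755 0.0656] 0.42 [218. 144.]
knob_large_grip [ 0.4855 -0.0381  0.0311] 0.84 [248. 202.]
spindle_seat [0.4838 0.1746 0.0653] 0.47 [219. 144.]
hob [0.4664 0.2756 0.0009] 0.95 [204. 145.]
{'time': 0.6, 'joint_positions': array([ 7.58959675e+01,  2.02246765e+01,  9.35884478e+01, -7.33948088e-04,
        6.61896969e+01, -1.37801034e-01]), 'dq': array([-0.06602594, -0.01364151, -0.03917814, -0.05378863,  0.00247583,
       -0.02553187]), 'tau': array([-4.79135560e-04, -5.93465352e+01, -3.34450722e+01,  6.96336664e-02,
        1.62117480e-02, -1.80151318e-05]), 'eef_pos': array([0.15084526, 0.60649956, 0.21457959]), 'tool_rot': array([-1.79997177e+02,  6.64677837e-04,  1.66034065e+02]), 'wrist_force': array([0.15182163, 0.3296268 , 0.50849821]), 'moment': array([-0.05425392,  0.01016598,  0.08587049]), 'grip_force': 0.0, 'finger_gap': 0.09192517896294541}
```

View crops.

```bash
python3 - <<'E'
import cv2,numpy as np
t=np.load("top0.npy")[:,:,::-1]; s=np.load("side0.npy")[:,:,::-1]
a=cv2.resize(t[145:235,145:375],None,fx=3.4,fy=3.4,interpolation=cv2.INTER_CUBIC)
b=cv2.resize(s[235:315,220:380],None,fx=3.6,fy=3.6,interpolation=cv2.INTER_CUBIC)
b=b[:,:782]; b=cv2.copyMakeBorder(b,0,0,0,782-b.shape[1],cv2.BORDER_CONSTANT)
cv2.imwrite("pics/crop.png",np.vstack([a[:,:782],b]))
E
```

```text
(no output)
```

View pics/side0.png

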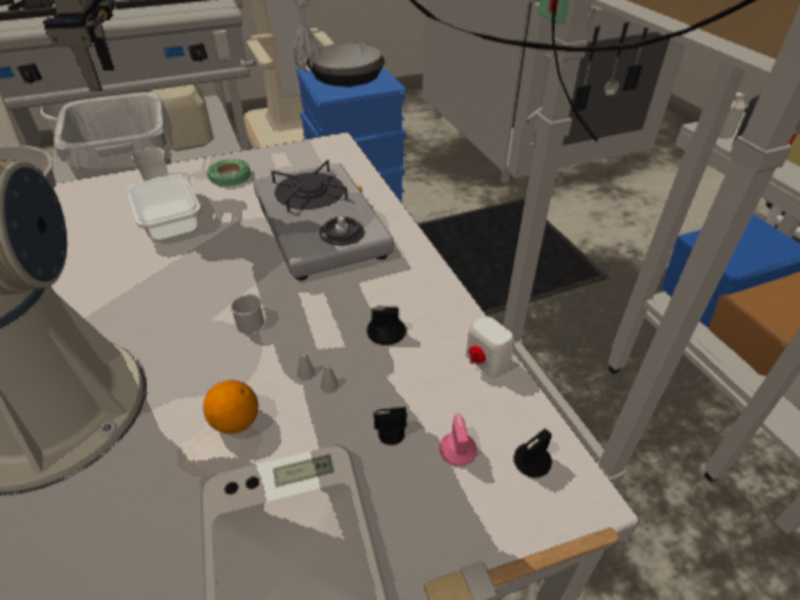

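View pics/crop.png

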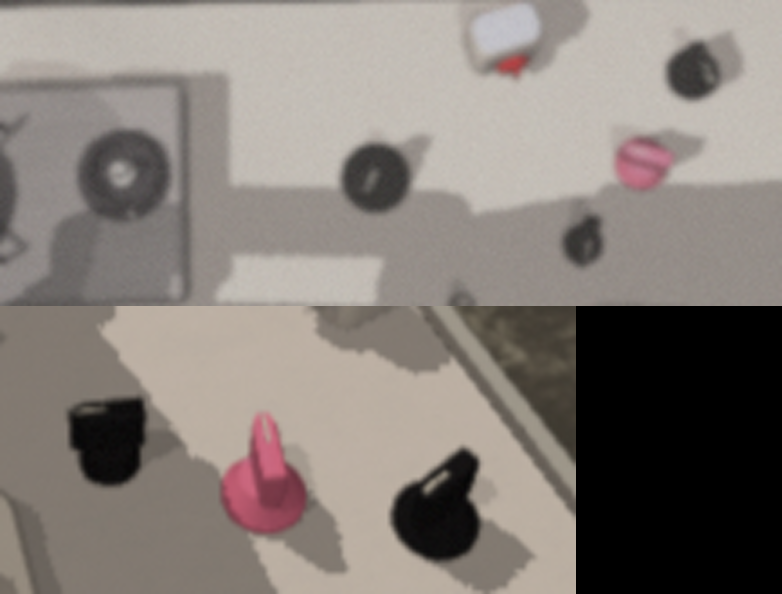

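```bash
cat > h.py <<'E'
import cv2,numpy as np
from workcell import arm,get_image,camera_params,spotter
def cam(c):
    P=camera_params(c); return [np.array(P[k],float) for k in("camera_matrix","R","t")]
def proj(c,X):
    K,R,t=cam(c); p=(np.atleast_2d(X)@R.T+t)@K.T; return p[:,:2]/p[:,2:]
def back(c,uv,z):
    K,R,t=cam(c); o=-R.T@t; d=(R.T@np.linalg.inv(K)@np.c_[np.atleast_2d(uv),np.ones(len(np.atleast_2d(uv)))].T).T
    return o+d*((z-o[2])/d[:,2:])
def crop(im,c,h,f):
    x,y=map(int,c); return cv2.resize(im[y-h:y+h,x-h:x+h,::-1],None,fx=f,fy=f,interpolation=cv2.INTER_CUBIC)
E
python3 - <<'E'
from h import *
T=np.load("top0.npy");S=np.load("side0.npy")
for c,u in(("side",(344,285)),("top",(350,164))):
    im=T if c=="top" else S
    g=im.max(2).astype(int)
    r=spotter.silhouettes(c,"knob_medium_grip")
    for d in r:
        ys,xs=np.nonzero(d["region"]); print(c,d["confidence"],xs.mean(),ys.mean(),xs.min(),xs.max(),ys.min(),ys.max())
    x,y=u; sub=g[y-12:y+13,x-12:x+13]; print(sub[::1,::1])
k=6
a=np.hstack([crop(T,(350,164),16,12),crop(S,(343,284),16,12)])
b=np.hstack([crop(T,(180,196),16,12),crop(S,(218,145),16,12)])
cv2.imwrite("pics/c2.png",cv2.resize(np.vstack([a,b]),(600,600)))
E
```

```text
side 0.85 341.4124087591241 290.9890510948905 328 352 274 305
side 0.82 292.7622641509434 284.0037735849057 281 304 264 298
[[187 187 187 187 187 188 187 188 188 188 187 188 187 187 187 180 168 177
  184 186 187 187 187 186 187]
 [188 189 188 187 187 188 187 188 188 188 189 187 187 185 178 144 114 128
  154 178 185 187 186 187 187]
 [188 188 188 188 187 187 187 188 188 188 188 187 182 163 132  82  50  59
   99 149 176 185 186 186 187]
 [188 187 187 187 186 186 188 187 188 188 185 180 151 111  66  34  25  26
   43  94 137 175 185 186 186]
 [187 188 187 186 187 186 188 188 187 187 179 150  98  53  29  22  22  21
   23  40  85 163 183 185 185]
 [186 186 186 185 186 187 187 188 185 179 143  95  49  26  21  21  22  21
   21  21  56 146 178 184 185]
 [186 186 185 185 186 186 186 182 164 134  83  45  26  22  21  22  21  22
   19  19  57 151 181 186 186]
 [186 185 185 186 186 186 181 151 113  68  46  60  41  24  20  20  20  18
   16  20  73 164 184 186 186]
 [185 185 185 186 186 180 149  99  54  50  87 126  83  37  22  19  20  16
   12  36 111 171 184 186 186]
 [186 185 183 181 178 143  95  
[... 3673 characters left out ...]
63  61  63  62  60  56  64  73  84 114
  142 170 182 187 189 192 193]
 [195 193 187 168 137 103  76  66  64  60  60  57  60  60  67  86 111 138
  168 182 190 192 194 195 195]
 [194 196 192 183 164 141 107  87  71  65  67  64  67  75  92 117 143 169
  184 192 194 193 193 192 193]
 [194 196 195 195 183 168 150 131 109  95  93  93  99 115 135 155 174 186
  190 194 194 194 197 193 196]
 [199 197 193 195 192 189 178 167 154 140 136 138 145 162 173 183 193 194
  195 195 195 193 195 195 196]
 [192 196 198 197 193 195 192 187 183 178 178 180 182 187 189 192 195 196
  197 195 196 195 196 196 195]
 [196 194 196 195 196 192 194 194 193 192 194 191 193 191 195 193 195 197
  195 196 194 195 196 196 196]]
```

View pics/c2.png

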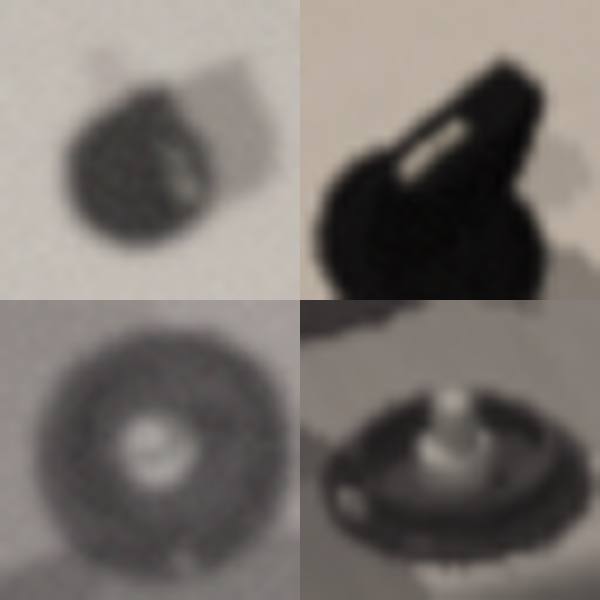

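```bash
python3 - <<'E'
from h import *
f=9.375
def px(o,p): return np.array([o[0]-16+p[0]/f-.5,o[1]-16+p[1]/f-.5])
tm,sm,tt,ss=(350,164),(343,284),(180,196),(218,145)
print("skirt top",back("top",px(tm,(139,169)),.004))
for c,o,a,b in(("side",sm,(102,176),(163,127)),("top",tm,(190,195),(168,140))):
    A=back(c,px(o,a),.05)[0];B=back(c,px(o,b),.05)[0];d=A-B;print("line",c,A,B,np.degrees(np.arctan2(d[1],d[0])),np.hypot(*d[:2]))
print("rim top",back("top",px(tt,(164,152)),.065))
print("shaft top side",back("side",px(ss,(154,100)),.082),"rim c side",back("side",px(ss,(156,172)),.065))
print("shaft top top",back("top",px(tt,(158,150)),.075))
print("rib",back("side",px(ss,(52,200)),.065),back("top",px(tt,(185,258)),.065))
for n in("knob_medium_grip","spindle_seat"):
    for k in range(2):
        for c in("top","side"):
            get_image(c);print(n,c,[np.round(d["xyz"],4) for d in spotter.landmark_of(c,n)])
E
```

```text
skirt top [[ 0.57504011 -0.32533411  0.004     ]]
line side [ 0.55217908 -0.3301729   0.05      ] [ 0.56969156 -0.32502554  0.05      ] -163.62061098055227 0.0182532855426581
line top [ 0.55546837 -0.33043653  0.05      ] [ 0.57329808 -0.32463527  0.05      ] -161.97665061909726 0.018749755377220047
rim top [[0.48229188 0.17236053 0.065     ]]
shaft top side [[0.48225542 0.1723726  0.082     ]] rim c side [[0.47811407 0.16140506 0.065     ]]
shaft top top [[0.48120532 0.17255459 0.075     ]]
rib [[0.44626977 0.15939229 0.065     ]] [[0.44955887 0.16574724 0.065     ]]
knob_medium_grip top [array([ 0.5738, -0.324 ,  0.0373]), array([ 0.4875, -0.2715,  0.036 ])]
knob_medium_grip side [array([ 0.4939, -0.2718,  0.0339]), array([ 0.5737, -0.3251,  0.0395])]
knob_medium_grip top [array([ 0.5721, -0.3218,  0.0376]), array([ 0.4889, -0.273 ,  0.0344])]
knob_medium_grip side [array([ 0.5721, -0.3253,  0.0377]), array([ 0.4939, -0.2746,  0.0346])]
spindle_seat top []
spindle_seat side [array([0.4829, 0.1758, 0.0629])]
spindle_seat top [array([0.4821, 0.1814, 0.0651])]
spindle_seat side [array([0.4818, 0.1778, 0.0637])]
```

```bash
python3 - <<'E'
from h import *
f=9.375
def px(o,p): return np.array([o[0]-16+p[0]/f-.5,o[1]-16+p[1]/f-.5])
tt,ss=(180,196),(218,145)
for z in(.05,.055,.06,.065,.07): print(z,back("side",px(ss,(52,200)),z)[0][:2],back("top",px(tt,(185,258)),z)[0][:2])
# rib centroids by brightness
T=np.load("top0.npy").max(2).astype(int);S=np.load("side0.npy").max(2).astype(int)
print(T[217:228,178:190]);print(S[145:156,202:214])
E
```

```text
0.05 [0.4510149  0.18003306] [0.45177406 0.16809689]
0.055 [0.44943319 0.17315281] [0.45103566 0.16731367]
0.06 [0.44785148 0.16627255] [0.45029726 0.16653046]
0.065 [0.44626977 0.15939229] [0.44955887 0.16574724]
0.07 [0.44468806 0.15251203] [0.44882047 0.16496402]
[[125 126 123 125 124 126 127 126 127 125 128 125]
 [126 124 126 129 129 124 127 123 127 126 128 127]
 [126 127 126 127 129 129 126 129 129 127 128 125]
 [126 128 126 126 122 124 125 124 127 127 127 128]
 [126 126 126 126 128 125 126 125 127 126 128 129]
 [127 129 127 125 125 126 126 126 130 131 127 123]
 [125 128 126 125 128 127 131 127 126 129 131 126]
 [123 127 125 128 126 128 125 127 129 126 128 127]
 [127 127 127 126 129 126 127 125 126 124 126 127]
 [126 127 126 124 126 124 126 129 130 128 126 128]
 [123 127 128 124 124 126 126 123 127 126 124 128]]
[[ 86  87  84  67  55  53  46  37  37  38  41  52]
 [ 87  85  74  51  40  43  42  38  42  45  54  63]
 [ 87  86  66  48  43  40  42  44  46  57  64  68]
 [ 97  94  67  50  53  48  45  53  53  62  66  67]
 [103 100  75  59  89  85  68  54  53  61  65  65]
 [103 102  82  62  93  93  79  52  43  48  53  55]
 [104 102  93  66  75  81  78  53  39  38  42  44]
 [105 104 100  76  60  60  62  49  41  39  38  39]
 [105 104 102  92  71  52  48  44  43  44  42  42]
 [103 104 104 101  93  78  59  49  46  44  46  54]
 [104 104 104 104 103  98  89  77  60  49  49  56]]
```

>>> play_rows(
  moves=[
    [[0.02,-0.0443,0,0,0,1.55,50],[0.02,-0.0443,0,0,0,1.55,50],[0.02,-0.0443,0,0,0,1.55,50],[0.02,-0.0443,0,0,0,1.55,50],[0.02,-0.0443,0,0,0,1.55,50],[0.02,-0.0443,0,0,0,1.55,50],[0.02,-0.0443,0,0,0,1.55,50],[0.02,-0.0443,0,0,0,1.55,50],[0.02,-0.0443,0,0,0,1.55,50],[0.02,-0.0443,0,0,0,1.55,50],[0.02,-0.0443,0,0,0,1.55,50],[0.02,-0.0443,0,0,0,1.55,50],[0.02,-0.0443,0,0,0,1.55,50],[0.02,-0.0443,0,0,0,1.55,50],[0.02,-0.0443,0,0,0,1.55,50],[0.02,-0.0443,-0.01,0,0,1.55,50],[0.02,-0.0443,-0.02,0,0,1.55,50],[0.02,-0.0443,-0.02,0,0,1.55,50],[0.02,-0.0443,-0.02,0,0,1.55,50],[0.02,-0.0443,-0.02,0,0,1.55,50]],
  ],
)

```text
time: 3.5
eef_pos: [0.5475, -0.2729, 0.1277]
tool_rot: [-180.0, 0.0, -162.9]
wrist_force: [0.8, 0.8, 0.9]
finger_gap: 0.0458
grip_force: 0.0
```

>>> play_rows(
  moves=[
    [[0.011,-0.0225,0,0,0,0,50],[0.011,-0.0225,0,0,0,0,50],[0,0,-0.03,0,0,0,50],[0,0,-0.02,0,0,0,50],[0,0,0,0,0,0,50],[0,0,0,0,0,0,50]],
  ],
)

```text
time: 4.1
eef_pos: [0.5689, -0.3158, 0.0786]
tool_rot: [180.0, -0.0, -163.0]
wrist_force: [-0.3, 0.2, 0.4]
finger_gap: 0.0459
grip_force: 0.0
```

```bash
python3 - <<'E'
from h import *
T=get_image("top");S=get_image("side");s=arm.get_state();p=s["eef_pos"];print(p,s["tool_rot"],s["wrist_force"])
cv2.imwrite("pics/c3.png",np.hstack([crop(T,(350,160),22,9),crop(S,(343,275),22,9)]))
print(proj("top",p),proj("side",p))
E
```

```text
[ 0.5697668  -0.31612513  0.07983169] [-1.79924949e+02  7.27032450e-02 -1.62956109e+02] [ 0.2663801  -0.64777485  0.12408961]
[[350.80223247 161.17777406]] [[343.97129722 268.00944272]]
```

View pics/c3.png

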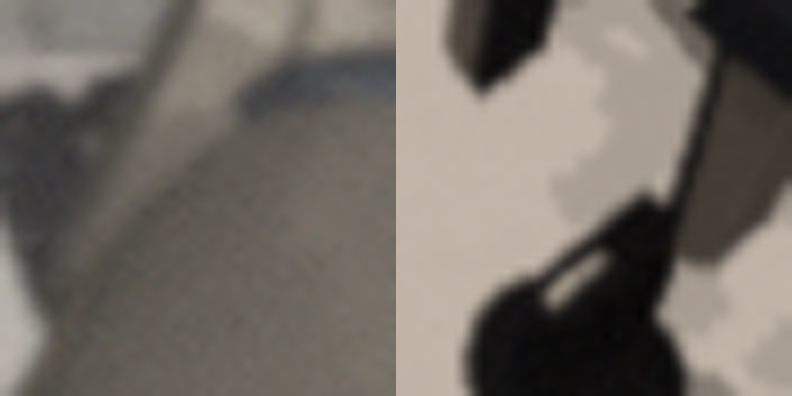

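>>> play_rows(
  moves=[
    [[0.004,-0.009,0,0,0,0,50],[0,0,-0.02,0,0,0,50],[0,0,-0.02,0,0,0,50],[0,0,-0.016,0,0,0,50],[0,0,0,0,0,0,50],[0,0,0,0,0,0,0],[0,0,0,0,0,0,0],[0,0,0,0,0,0,0],[0,0,0,0,0,0,0],[0,0,0,0,0,0,0],[0,0,0,0,0,0,0],[0,0,0,0,0,0,0]],
  ],
)

```text
time: 5.4
eef_pos: [0.5733, -0.325, 0.0232]
tool_rot: [-180.0, 0.0, -163.0]
wrist_force: [-1.1, 0.2, 6.4]
finger_gap: 0.014
grip_force: 30.0
```

>>> play_rows(
  moves=[
    [[0,0,0.02,0,0,0,0],[0,0,0.04,0,0,0,0],[0,0,0.04,0,0,0,0],[0,0.02,0.03,0,0,0,0],[-0.0076,0.04,0,0,0,-0.5,0],[-0.0076,0.04,0,0,0,-0.5,0],[-0.0076,0.04,0,0,0,-0.5,0],[-0.0076,0.04,0,0,0,-0.5,0],[-0.0076,0.04,0,0,0,-0.5,0],[-0.0076,0.04,0,0,0,-0.5,0],[-0.0076,0.04,0,0,0,-0.5,0],[-0.0076,0.04,0,0,0,-0.5,0],[-0.0076,0.04,0,0,0,-0.5,0],[-0.0076,0.04,0,0,0,-0.5,0],[-0.0076,0.04,0,0,0,0,0],[-0.0074,0.03,-0.01,0,0,0,0],[0,0.01,-0.01,0,0,0,0],[0,0,0,0,0,0,0],[0,0,0,0,0,0,0]],
  ],
)

```text
time: 7.3
eef_pos: [0.4819, 0.1743, 0.1321]
tool_rot: [-180.0, -0.1, -167.9]
wrist_force: [0.8, -0.4, -0.1]
finger_gap: 0.014
grip_force: 30.0
```

```bash
python3 - <<'E'
from h import *
T=get_image("top");S=get_image("side");np.save("S1.npy",S);np.save("T1.npy",T)
s=arm.get_state();p=s["eef_pos"];print(p,s["tool_rot"],s["wrist_force"])
cv2.imwrite("pics/c4.png",np.hstack([crop(T,(183,190),24,8),crop(S,(220,135),24,16)[:,:]][1:]))
print(proj("top",p),proj("side",p))
for c in("top","side"):
  for n in("knob_medium_grip","spindle_seat"): print(c,n,[(np.round(d["xyz"],4),d["confidence"]) for d in spotter.landmark_of(c,n)])
E
```

```text
[0.48242306 0.17400056 0.13264649] [-1.79984799e+02  3.70854345e-03 -1.68036863e+02] [ 0.45514131  0.58225302 -1.53026209]
[[176.36078212 191.4775691 ]] [[216.46599529 122.61692814]]
top knob_medium_grip [(array([ 0.4878, -0.2764,  0.0368]), 0.73)]
top spindle_seat []
side knob_medium_grip [(array([ 0.4943, -0.273 ,  0.0338]), 0.7), (array([0.4849, 0.1718, 0.1451]), 0.58)]
side spindle_seat [(array([0.4813, 0.1767, 0.0663]), 0.39)]
```

View pics/c4.png

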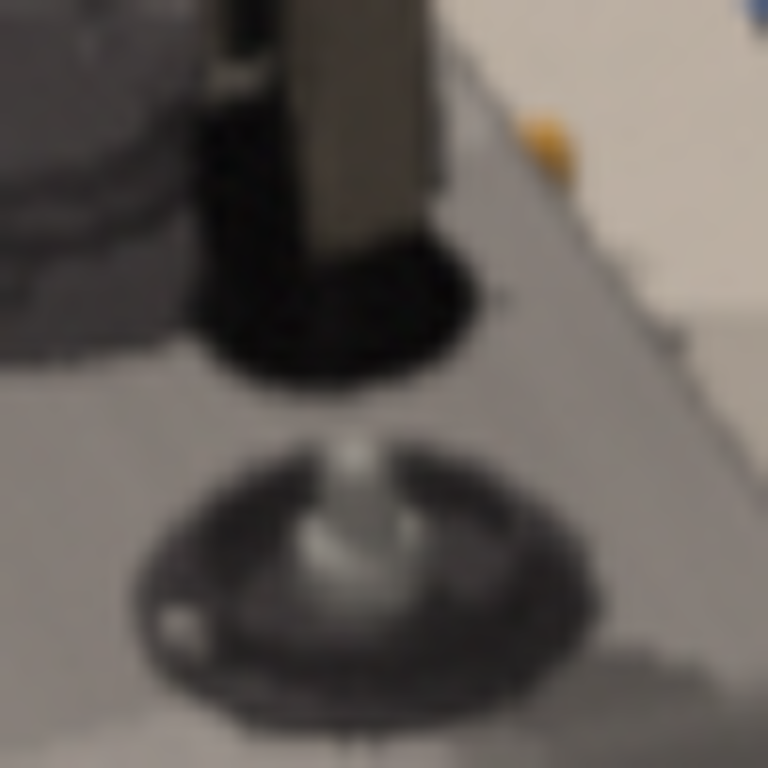

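```bash
python3 - <<'E'
from h import *
th=np.linspace(0,2*np.pi,721)
def ext(c,z,r):
    p=proj("side",np.c_[c[0]+r*np.cos(th),c[1]+r*np.sin(th),0*th+z]); q=(p-[196,111]+.5)*16
    return np.round([q[:,0].min(),q[:,0].max(),q[:,1].min(),q[:,1].max()])
print("knob",ext((.4824,.174),.1095,.024),"meas 190 477 - 390")
for c in((.482,.174),(.482,.177)):
  print(c,"rim top",ext(c,.065,.031),"rim bot",ext(c,.051,.031),"meas 133 603 437 735")
  print("collar",ext(c,.065,.011),"meas 297 425 row540; shaft top",ext(c,.082,.007),ext(c,.082,.005),"322 402 437")
E
```

```text
knob [200. 490. 237. 395.] meas 190 477 - 390
(0.482, 0.174) rim top [179. 542. 436. 643.] rim bot [187. 546. 502. 711.] meas 133 603 437 735
collar [297. 426. 501. 574.] meas 297 425 row540; shaft top [313. 396. 431. 477.] [325. 384. 437. 471.] 322 402 437
(0.482, 0.177) rim top [174. 537. 427. 634.] rim bot [182. 541. 493. 701.] meas 133 603 437 735
collar [292. 420. 491. 565.] meas 297 425 row540; shaft top [308. 390. 422. 468.] [319. 379. 428. 461.] 322 402 437
```

>>> play_rows(
  moves=[
    [[0.002,0,-0.01,0,0,0,0],[0,0,-0.01,0,0,0,0],[0,0,-0.003,0,0,0,0],[0,0,0,0,0,0,0]],
  ],
)

```text
time: 8.0
eef_pos: [0.4833, 0.1749, 0.1084]
tool_rot: [-180.0, -0.1, -168.0]
wrist_force: [0.4, 0.4, -0.9]
finger_gap: 0.0134
grip_force: 30.0
```

```bash
python3 - <<'E'
from h import *
S=get_image("side");s=arm.get_state();p=s["eef_pos"];print(p,s["tool_rot"],s["wrist_force"])
cv2.imwrite("pics/c5.png",crop(S,(220,135),24,16))
th=np.linspace(0,2*np.pi,721)
P=proj("side",np.c_[p[0]+.024*np.cos(th),p[1]+.024*np.sin(th),0*th+p[2]-.023]);q=(P-[196,111]+.5)*16
print(q.min(0),q.max(0))
E
```

```text
[0.48361771 0.17504696 0.10892246] [-1.79990402e+02 -6.56741417e-02 -1.67966617e+02] [ 0.30045532 -0.55886694 -0.71452426]
[217.46280257 351.14027501] [502.23466986 510.30272676]
```

View pics/c5.png

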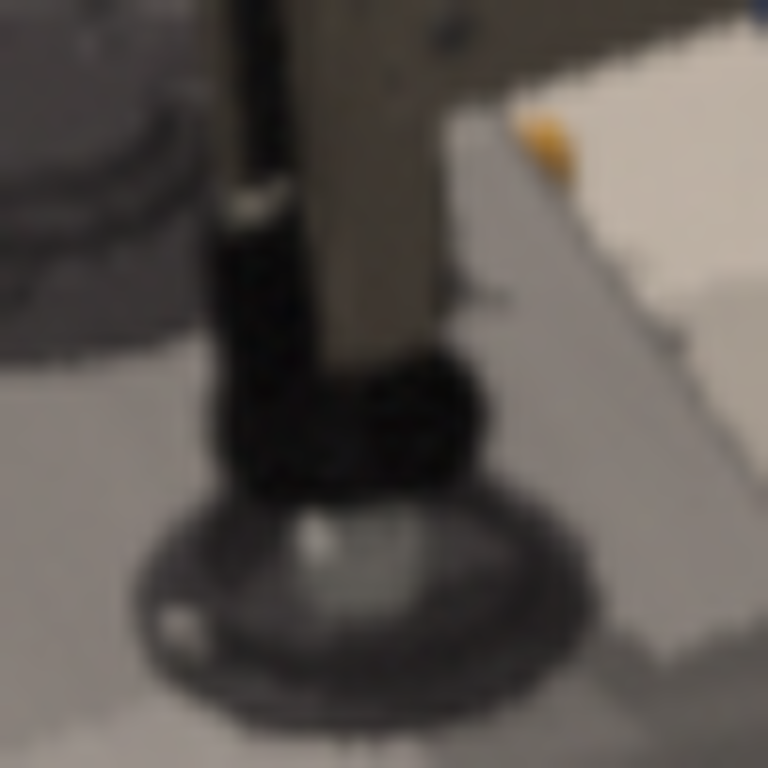

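>>> play_rows(
  moves=[
    [[0.001,-0.0005,-0.003,0,0,0,0],[0,0,-0.003,0,0,0,0],[0,0,-0.002,0,0,0,0],[0,0,-0.002,0,0,0,0],[0,0,0,0,0,0,0]],
  ],
)

```text
time: 8.55
eef_pos: [0.4847, 0.1749, 0.0993]
tool_rot: [180.0, -0.0, -168.0]
wrist_force: [-1.0, 2.3, -0.2]
finger_gap: 0.0142
grip_force: 30.0
```

>>> play_rows(
  moves=[
    [[0,0,-0.002,0,0,0,0],[0,0,-0.002,0,0,0,0],[0,0,-0.002,0,0,0,0],[0,0,0,0,0,0,0]],
  ],
)

```text
time: 8.95
eef_pos: [0.4845, 0.175, 0.0931]
tool_rot: [180.0, -0.0, -168.0]
wrist_force: [-1.7, 4.9, -1.3]
finger_gap: 0.0137
grip_force: 30.0
```

>>> play_rows(
  moves=[
    [[0,0.0005,-0.002,0,0,0,0],[0,0,-0.002,0,0,0,0],[0,0,-0.001,0,0,0,0],[0,0,0,0,0,0,0]],
  ],
)

```text
time: 9.35
eef_pos: [0.4847, 0.1753, 0.0882]
tool_rot: [180.0, -0.0, -168.0]
wrist_force: [-2.8, 5.1, -1.2]
finger_gap: 0.0135
grip_force: 30.0
```

>>> play_rows(
  moves=[
    [[-0.0005,0.0007,-0.001,0,0,0,0],[0,0,-0.001,0,0,0,0],[0,0,-0.001,0,0,0,0],[0,0,0,0,0,0,0]],
  ],
)

```text
time: 9.75
eef_pos: [0.4847, 0.1757, 0.0856]
tool_rot: [-180.0, 0.0, -168.0]
wrist_force: [-0.9, -0.4, 3.4]
finger_gap: 0.014
grip_force: 30.0
```

>>> play_rows(
  moves=[
    [[0,0,-0.002,0,0,0,0],[0,0,-0.002,0,0,0,0],[0,0,-0.002,0,0,0,0],[0,0,0,0,0,0,0]],
  ],
)

```text
time: 10.15
eef_pos: [0.4847, 0.1757, 0.0796]
tool_rot: [-180.0, 0.0, -168.0]
wrist_force: [-1.7, -1.8, 9.1]
finger_gap: 0.0139
grip_force: 30.0
```

>>> play_rows(
  moves=[
    [[0,0,-0.001,0,0,0,0],[0,0,-0.001,0,0,0,0],[0,0,-0.0005,0,0,0,0],[0,0,0,0,0,0,0],[0,0,0,0,0,0,0]],
  ],
)

```text
time: 10.65
eef_pos: [0.4851, 0.1758, 0.0787]
tool_rot: [-180.0, 0.1, -168.0]
wrist_force: [-6.2, -2.8, 26.9]
finger_gap: 0.0137
grip_force: 30.0
```

>>> play_rows(
  moves=[
    [[0,0,0.0003,0,0,0,0],[0,0,0,0,0,0,0],[0,0,0,0,0,0,0],[0,0,0,0,0,0,0],[0,0,0,0,0,0,0]],
  ],
)

```text
time: 11.15
eef_pos: [0.4851, 0.1758, 0.0788]
tool_rot: [-180.0, 0.1, -168.0]
wrist_force: [-5.5, -3.8, 23.7]
finger_gap: 0.0139
grip_force: 30.0
```

```bash
python3 - <<'E'
from h import *
S=get_image("side");s=arm.get_state();print(s["eef_pos"],s["wrist_force"],s["time"])
cv2.imwrite("pics/c6.png",crop(S,(220,135),24,16))
E
```

```text
[0.48510282 0.17578005 0.07879879] [-5.47847234 -3.21017322 23.06309361] 11.2
```

View pics/c6.png

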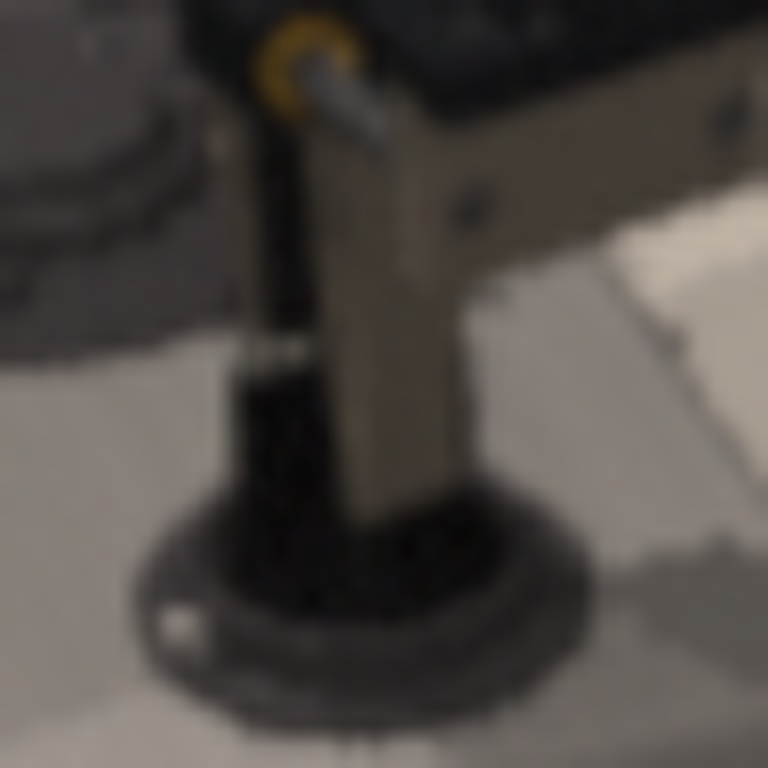

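The picture shows the knob's skirt sunk in the well around (365,560), with the nose side towards the rib at (180,625). The force is steady at about 23 N, so the spindle is at its stop.

```bash
python3 -c "
from workcell import ticket
print(ticket.finish_job())"
```

```text
the job is handed in; nothing more can be done
None
```

I put the medium black knob on the tap spindle, pushed it fully home, and handed the job in at 11.2 s with the arm still pressing it against the spring stop at about 23 N; I left the other two knobs and the pink look-alike alone.

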